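Pack a model wagon kit

ROBOT

A 7-joint arm with a two-finger parallel gripper is mounted at the origin on the work surface. World frame = base frame: x ahead of the robot, y to its left, z up, the work surface at z = 0. Lengths are in m, angles in rad, forces in N, time in s.
With the tool pointing down it reaches from about 0.425 to 0.825 m from the base axis. Payload 3.6 kg.
Tool frame: the origin (TCP) lies where the fingers leave the gripper's body, on its centre line; the fingertips stand 73 mm ahead of it and the grasp point (between the pads) lies 54 mm ahead of it; x points along the fingers, y is the direction in which the jaws open and shut, and the axes are right-handed (so a half turn about x gives the same grasp; the last joint's range is limited). The gripper opens to 85 mm and grips with 20 to 120 N. Pads are 22 mm wide; open, the fingers measure 114 mm over their backs; the gripper's body (76 mm by 85 mm) begins 54 mm behind the grasp point. The pads swing forward as they close: fully open they stand 13 mm farther back than shut.
Start: joints at [-1.276, 0.615, -0.013, 1.423, 0.008, 1.103, -0.04], TCP at [0.206, 0.617, 0.304] pointing down, gripper open.
Joint ranges: [-3.12, 3.12], [-0.3, 2.06], [-1.34, 1.32], [0.26, 2.42], [-1.36, 4.5], [0.01, 1.98], [-2.84, 2.84]. Speed limits (rad/s): [2.79, 2.79, 3.14, 3.14, 3.14, 3.14, 3.14].

INTERFACE

Orientations are given as a unit quaternion [x, y, z, w].
In Python, from station import arm, snapshot, camera_info, ticket gives the robot as it stands. Calls block until the motion is done:
- arm.movep(position, orientation): joint-space move of the TCP to a pose.
- arm.line_to(position, velocity=0.15, ori=None): straight line of the TCP; ori=None keeps the orientation; velocity is the mean speed in m/s.
- arm.move_j(angles): joint-space move.
- arm.move_gripper(opening, effort=None): opening from 0.0 (shut) to 1.0 (fully open); effort is the grip in N (None keeps the last); returns when the fingers have stopped.
- arm.pause(seconds).
- arm.ik(position, orientation): joint angles nearest the present ones, or None.
- snapshot(name): name is "scene" or "top" or "wrist"; returns the picture (384x512x3 uint8, blue, green, red); there is no depth.
- camera_info(name): a dict with "fx", "fy", "cx", "cy" (pixels), "R" (3x3) and "t" (3): a world point X has camera coordinates R X + t; the wrist camera has in their place "T_tool_cam" (4x4, takes a point from camera to tool coordinates, whose origin is the TCP and whose axes are the tool frame's). Camera axes: x right, y down, z forward; pixel columns grow to the right and rows downward; lengths in m; the calibration is good to about 2 mm. A picture is of the moment at which its call begins: read the wrist's pose just before it. camera_info takes no time and is no camera call.
A pose or a line that the arm cannot do raises arm.MotionError and nothing moves.
- ticket.finish_job(): hands the job in, once; it reports no verdict.
Readings, each from a call of its own:
- arm.read_time(): time.
- arm.read_joint_positions(): joint angles.
- arm.read_dq(): joint speeds.
- arm.read_effort(): joint torques, N m.
- arm.read_tool_pos(): TCP position.
- arm.read_eef_rot(): TCP orientation.
- arm.read_ft_force(): force on the tool from outside, world axes, zero at the start.
- arm.read_wrist_torque(): the same for the moment, N m.
- arm.read_opening(): opening from 0.0 (shut) to 1.0 (fully open).
Only numpy, scipy, OpenCV 4.12 (cv2) and the standard library are available. Lean on these libraries where they do the work, as an engineer would, in place of code of your own. Each camera call takes 0.05 s, during which the arm holds its last target.

TASK

Pack the wagon kit on the modelling bench: lift the grey van body casting out of its sloping mould and pack it, the blue wheel case and the two paint jars (red and yellow) together into the open wooden kit box, all standing upright and flat on the box floor, side by side. They only just fit. Set things down, do not drop them or tip the jars over, and leave the glue bottle, mug, plastic frame and screwdriver where they are.

Things in the scene. Friction and masses are not known exactly. Their poses are not given: they have to be found in the camera images.
- kitbox: Open wooden box fixed to the bench, no dividers. Origin: centre of its underside; z up. Inside 164 mm along its x, 110 mm along its y; floor 4 mm thick, walls 5 mm thick, rim 30 mm above the bench. The items fit in two rows along x: the van on one side (either), the wheel case and both jars end to end on the other, with 16 mm to spare in x and 12 mm in y.
- mould: Blue casting mould on a plywood stand, fixed to the bench. Origin: on the bench under the cavity's centre; z up. It rises at 30 degrees towards its own +x: the way out of the cavity is (-0.5, 0, 0.866) in this frame. Block 194 x 100 mm; cavity 154 (along the slope) x 60 (along y) x 20 mm deep. Top edge 146 mm above the bench; the casting in it reaches 170 mm.
- cavity (a point): Centre of the cavity's floor, 80 mm above the mould's origin.
- van: Grey casting of a railway van, a block 150 (its x) x 54 (its y) x 60 mm high (its z), straight sides up to 54 mm, above them a narrower roof; 0.2 kg. Origin: centre of its underside; z towards the roof. It starts in the mould cavity, tilted with it: foot 20 mm below the mould's face, upper 40 mm showing. Pack it roof up, either way round.
- red_jar: Closed cylindrical paint jar, red with white cap, 44 mm diameter, 90 mm high, 0.16 kg, straight sides (foot edge bevelled 6 mm, top edge 3 mm). Origin: centre of its underside; z up. Stands on the bench.
- yellow_jar: The same jar in yellow with a black cap.
- wheel_case: Closed blue plastic case, 60 mm (its x) x 40 mm (its y) x 60 mm high, 0.18 kg. Origin: centre of its underside; z up. Stands on the bench. In the box its 60 mm side must lie along the box's x.
- glue: Green glue bottle with pointed nozzle, 42 mm diameter, 95 mm high, stands among the jars. Origin: centre of its underside. Bystander.
- mug: White mug, 76 mm diameter, 85 mm high, handle at its +y. Origin: centre of its underside. Bystander.
- sprue: Flat grey frame of plastic parts, 150 x 86 x 6 mm, lies on the bench. Origin: its centre, on the bench. Bystander.
- driver: Screwdriver 150 mm long lying on the bench along its x. Bystander.
There are look-alikes about, which are no part of the job. Of the things that look like the wheel_case, take the one that is nearest to the robot's base at the start. What is shaped like the red_jar but orange is not meant.

How it is judged:
At the end, for the whole second after the job is handed in: The van casting, the wheel case and both jars are inside the kit box, each with its foot flat on the box floor (less than 4 mm above it), upright within 0.08 rad, at rest and released (x of van in the frame of kitbox between -0.012 and 0.012 m and y of van in the frame of kitbox between -0.034 and 0.034 m and z of each of van, red_jar, yellow_jar, wheel_case in the frame of kitbox below 0.008 m and angle between each of van, red_jar, yellow_jar, wheel_case's own z axis and vertical below 0.08 rad and linear speed of each of van, red_jar, yellow_jar, wheel_case below 0.02 m/s and x of red_jar in the frame of kitbox between -0.064 and 0.064 m and y of red_jar in the frame of kitbox between -0.038 and 0.038 m and x of yellow_jar in the frame of kitbox between -0.064 and 0.064 m and y of yellow_jar in the frame of kitbox between -0.038 and 0.038 m and x of wheel_case in the frame of kitbox between -0.064 and 0.064 m and y of wheel_case in the frame of kitbox between -0.04 and 0.04 m); the robot touches nothing.
It fails at once if a bystander (glue bottle, mug, plastic frame, screwdriver) is shifted by more than 30 mm or tipped over (distance of any of glue, mug, sprue, driver from where it was at the start of the episode above 0.03 m or angle between any of glue, mug's own z axis and vertical above 0.5 rad).
It fails at once if a jar is tipped more than about 50 degrees (angle between any of red_jar, yellow_jar's own z axis and vertical above 0.9 rad).
It fails at once if a packed item is dropped: it falls free of the fingers faster than 0.8 m/s (a fall of more than about 30 mm) ((linear speed of van above 0.8 m/s and contact force between van and the fingers below 0.05 N) or (linear speed of red_jar above 0.8 m/s and contact force between red_jar and the fingers below 0.05 N) or (linear speed of yellow_jar above 0.8 m/s and contact force between yellow_jar and the fingers below 0.05 N) or (linear speed of wheel_case above 0.8 m/s and contact force between wheel_case and the fingers below 0.05 N)).
It also fails if it takes over 72 s, if anything falls off the work surface, if the arm or the gripper's body presses on something with over 40 N, if the wrist force passes 120 N, or if a joint passes its speed limit or range.

## Working session

There is one attempt and no reset: what is moved stays moved. The work goes in short steps, each a Python script; the robot and the scene stay as the last script left them, time stands still between calls to the robot, and variables do not carry over. Pictures are saved under pics/ and viewed, and the job is handed in when it is done.

```bash
ls; mkdir -p pics; python3 - <<'E'
from station import arm, snapshot, camera_info, ticket
import cv2
for n in ["scene","top","wrist"]:
    cv2.imwrite(f"pics/{n}0.png",snapshot(n)); c=camera_info(n); print(n,c)
print(arm.read_time(),arm.read_tool_pos(),arm.read_eef_rot())
E
```

```text
pics
scene {'fx': 389.64459320048354, 'fy': 389.64459320048354, 'cx': 247.07569396797913, 'cy': 195.32354762143635, 'R': array([[-0.52429326,  0.8514915 , -0.00887706],
       [ 0.69160587,  0.41971797, -0.58780792],
       [-0.49678759, -0.31432315, -0.80895182]]), 't': array([ 0.36113431, -0.33340127,  1.43508348])}
top {'fx': 348.137908730836, 'fy': 348.137908730836, 'cx': 254.61507237425567, 'cy': 187.35672944832342, 'R': array([[-0.01316538, -0.99988098,  0.00804347],
       [-0.9814467 ,  0.01138298, -0.191397  ],
       [ 0.19128266, -0.01041405, -0.98147975]]), 't': array([-0.07356542,  0.56282098,  0.82375425])}
wrist {'fx': 339.78259566382036, 'fy': 339.78259566382036, 'cx': 256.7959321758666, 'cy': 191.08226794408475, 'T_tool_cam': array([[ 7.22608274e-04, -2.79901529e-01,  9.60028443e-01,
        -6.96095970e-02],
       [ 9.99999463e-01,  9.15845307e-04, -4.85674552e-04,
        -1.72790634e-04],
       [-7.43296495e-04,  9.60028278e-01,  2.79902040e-01,
        -7.08977886e-02],
       [ 0.00000000e+00,  0.00000000e+00,  0.00000000e+00,
         1.00000000e+00]])}
0.15 [0.20542382 0.61622789 0.30299064] [ 0.11256882  0.69807989 -0.11395984  0.69787239]
```

View pics/scene0.png

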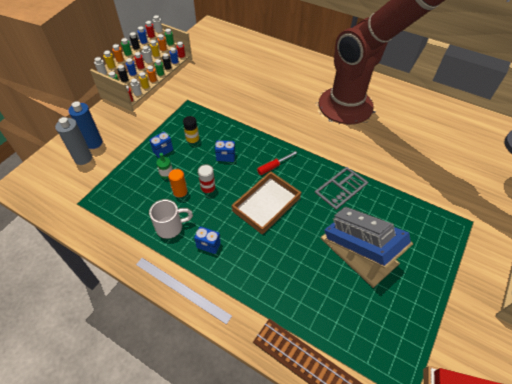

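View pics/top0.png

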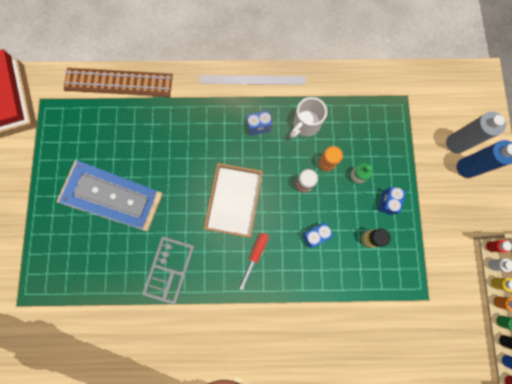

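View pics/wrist0.png

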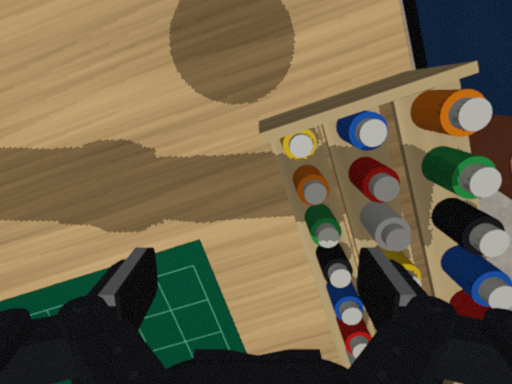

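```bash
cat > h.py <<'E'
from station import arm, snapshot, camera_info, ticket
import cv2, numpy as np
from scipy.spatial.transform import Rotation as Ro
CI={n:camera_info(n) for n in ["scene","top","wrist"]}
def ext(n,tp=None):
    c=CI[n]
    if n!="wrist": return np.array(c['R']),np.array(c['t'])
    p,q=tp; T=np.eye(4); T[:3,:3]=Ro.from_quat(q).as_matrix(); T[:3,3]=p
    W=np.linalg.inv(T@np.array(c['T_tool_cam'])); return W[:3,:3],W[:3,3]
def proj(n,X,tp=None):
    c=CI[n];R,t=ext(n,tp); P=np.atleast_2d(X)@R.T+t
    return np.c_[c['fx']*P[:,0]/P[:,2]+c['cx'],c['fy']*P[:,1]/P[:,2]+c['cy']]
def ray(n,uv,z,tp=None):
    c=CI[n];R,t=ext(n,tp); d=R.T@np.array([(uv[0]-c['cx'])/c['fx'],(uv[1]-c['cy'])/c['fy'],1]); o=-R.T@t
    return o+d*(z-o[2])/d[2]
def q_down(yaw,tilt=None):
    "tool x down, jaw (tool y) along world angle yaw"
    x=np.array([0,0,-1.]);y=np.array([np.cos(yaw),np.sin(yaw),0]);return Ro.from_matrix(np.c_[x,y,np.cross(x,y)]).as_quat()
E
python3 - <<'E'
from h import *
t=cv2.imread('pics/top0.png');s=cv2.imread('pics/scene0.png')
f=lambda im,x0,x1,y0,y1,k:cv2.resize(im[y0:y1,x0:x1],None,fx=k,fy=k,interpolation=cv2.INTER_CUBIC)
cv2.imwrite('pics/tA.png',f(t,40,270,130,290,3.4)); cv2.imwrite('pics/tB.png',f(t,240,420,90,260,3.5))
cv2.imwrite('pics/sA.png',f(s,220,420,160,290,4)); cv2.imwrite('pics/sB.png',f(s,140,300,100,250,4))
for n,uv,z in [('case1',(259,122),.06),('case2',(318,236),.06),('case3',(393,201),.06),('red',(308,180),.09),('yel',(377,238),.09),('org',(332,155),.09),('glue',(362,172),.08),('mug',(311,116),.085),('box',(234,201),.03),('mould',(110,193),.15)]: print(n,ray('top',uv,z).round(3))
for n,uv,z in [('case1',(207,237),.06),('case2',(226,148),.06),('case3',(161,141),.06),('red',(206,172),.09),('yel',(190,123),.09)]: print(n,ray('scene',uv,z).round(3))
E
```

```text
case1 [ 0.734 -0.094  0.06 ]
case2 [ 0.438 -0.234  0.06 ]
case3 [ 0.522 -0.426  0.06 ]
red [ 0.572 -0.21   0.09 ]
yel [ 0.43  -0.367  0.09 ]
org [ 0.634 -0.272  0.09 ]
glue [ 0.593 -0.347  0.08 ]
mug [ 0.739 -0.226  0.085]
box [ 0.532 -0.027  0.03 ]
mould [0.534 0.243 0.15 ]
case1 [ 0.748 -0.089  0.06 ]
case2 [ 0.452 -0.223  0.06 ]
case3 [ 0.535 -0.419  0.06 ]
red [ 0.584 -0.204  0.09 ]
yel [ 0.444 -0.366  0.09 ]
```

View pics/tA.png

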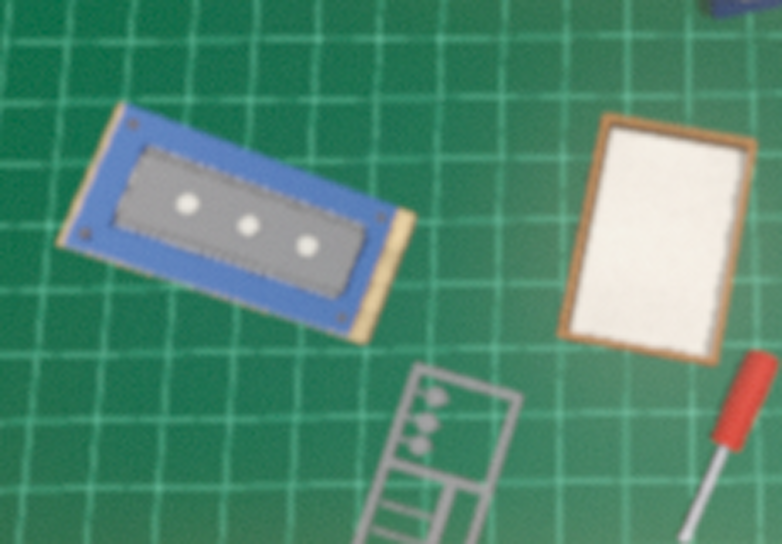

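View pics/sA.png

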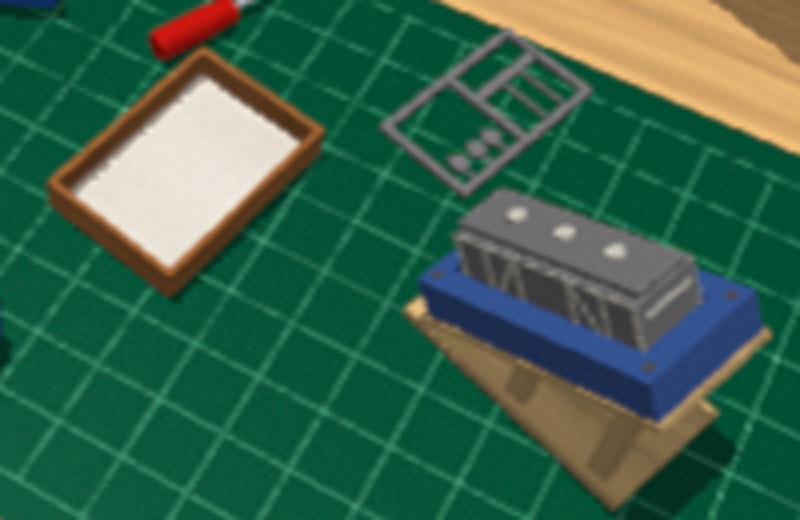

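View pics/tB.png

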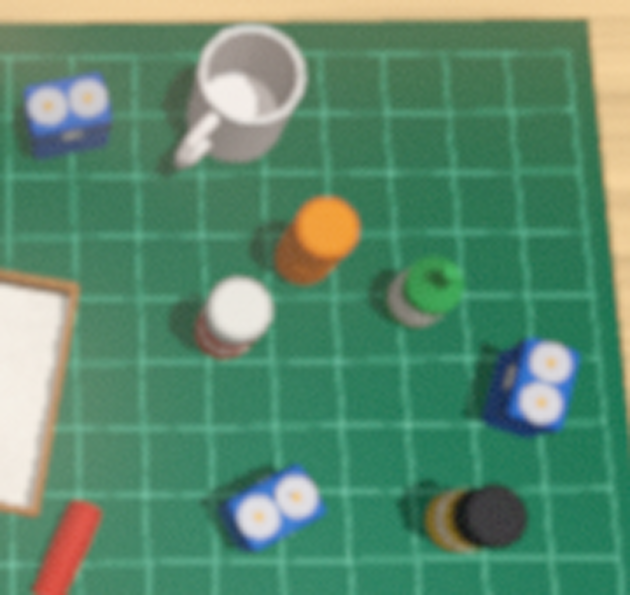

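View pics/sB.png

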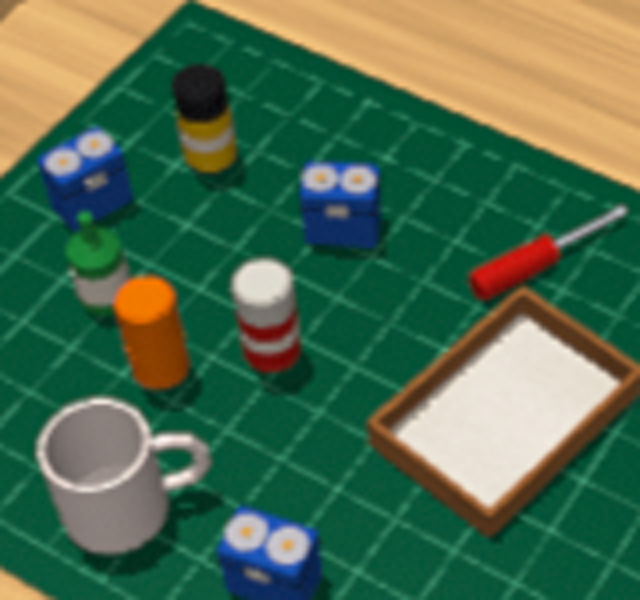

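```bash
cat > fit.py <<'E'
from h import *
from scipy.optimize import least_squares
A=lambda l,k,o:(np.array(l,float)+.5)/k-.5+np.array(o)
tA=lambda l:A(l,3.4,(40,130)); sA=lambda l:A(l,4,(220,160)); tB=lambda l:A(l,3.5,(240,90)); sB=lambda l:A(l,4,(140,100))
def pose(p,M): c,s=np.cos(p[2]),np.sin(p[2]); return M@np.array([[c,s,0],[-s,c,0],[0,0,1]])+[p[0],p[1],0]
def fit(name,p0,obs):
    res={}
    for key in [('top',),('scene',),('top','scene')]:
        o=[b for b in obs if b[0] in key]
        if not o: continue
        f=lambda p:np.concatenate([(proj(n,pose(p,np.array(M,float)))-uv).ravel() for n,M,uv in o])
        r=least_squares(f,p0,loss='soft_l1'); res[key]=r.x
        print(name,key,r.x.round(4),'rms',np.sqrt(np.mean(f(r.x)**2)).round(2))
    return r.x
n=np.array([-.5,0,.866]);s=np.array([.866,0,.5]);e=np.array([0,1,0])
F=lambda a,b:np.array([0,0,.08])+.02*n+a*.097*s+b*.05*e
fit('mould',[.53,.25,1.24],[('top',[F(1,-1),F(1,1),F(-1,1),F(-1,-1)],tA([(124,104),(63,240),(350,333),(397,208)])),
 ('scene',[F(1,1),F(1,-1),F(-1,-1)],sA([(757,290),(655,385),(420,280)]))])
B=lambda a,b:[a*.087,b*.06,.03]
fit('box',[.53,-.03,-.2],[('top',[B(1,1),B(1,-1),B(-1,-1),B(-1,1)],tA([(605,115),(757,145),(715,363),(558,338)])),
 ('scene',[B(-1,-1),B(-1,1),B(1,1),B(1,-1)],sA([(203,50),(323,130),(172,285),(50,185)]))])
for nm,a,b,z in [('case2',(276,507),(340,180),.06),('red',(240,309),(263,282),.09),('yel',(491,517),(200,92),.09)]:
    print(nm,ray('top',tB(a),z).round(4),ray('scene',sB(b),z).round(4))
# case yaw
a=ray('top',tB((259,516)),.06);b=ray('top',tB((296,496)),.06);print('caseyaw',np.degrees(np.arctan2(*(b-a)[[1,0]])))
E
python3 fit.py
```

```text
mould ('top',) [0.5416 0.2725 1.2413] rms 0.46
mould ('scene',) [0.5406 0.2732 1.2438] rms 0.29
mould ('top', 'scene') [0.5412 0.2727 1.2433] rms 0.44
box ('top',) [ 0.5348 -0.0259 -0.1961] rms 0.48
box ('scene',) [ 0.5394 -0.0237 -0.1849] rms 0.48
box ('top', 'scene') [ 0.5364 -0.0253 -0.1901] rms 0.76
case2 [ 0.4415 -0.2352  0.06  ] [ 0.4423 -0.2351  0.06  ]
red [ 0.5769 -0.211   0.09  ] [ 0.5793 -0.2098  0.09  ]
yel [ 0.4313 -0.3744  0.09  ] [ 0.4427 -0.3684  0.09  ]
caseyaw -62.99546249163973
```

```bash
cat >> h.py <<'E'
MO=np.array([0.5412,0.2727,1.2433]); BX=np.array([0.537,-0.025,-0.1901])
def Rz(a): return Ro.from_euler('z',a).as_matrix()
def van_pose(h,sgn,off=np.zeros(3)):
    R=Rz(MO[2]); n=R@np.array([-.5,0,.866025]); P=np.array([MO[0],MO[1],.08])+R@off+n*(h+.054)
    x=-n; y=sgn*(R@np.array([0,1.,0])); return P,Ro.from_matrix(np.c_[x,y,np.cross(x,y)]).as_quat()
def box_pt(x,y,z): return Rz(BX[2])@np.array([x,y,0])+[BX[0],BX[1],z]
def wshot(fn):
    tp=(np.array(arm.read_tool_pos()),np.array(arm.read_eef_rot())); im=snapshot('wrist'); cv2.imwrite(f'pics/{fn}.png',im)
    np.savez(f'pics/{fn}.npz',p=tp[0],q=tp[1]); return im,tp
def ldtp(fn): d=np.load(f'pics/{fn}.npz'); return d['p'],d['q']
E
python3 - <<'E'
from h import *
for s in (1,-1):
    for h in (.16,.12,.08,.044):
        P,q=van_pose(h,s); j=arm.ik(P,q); print(s,h,P.round(3),None if j is None else np.round(j,2))
    for s2 in (1,-1):
        j=arm.ik(box_pt(0,-.026*1,.10),q_down(BX[2]+s2*np.pi/2)); print('box',s2,None if j is None else np.round(j,2))
for nm,p,yaws in [('case',(.442,-.235,.1),[-1.1,2.04]),('red',(.578,-.210,.13),np.arange(-3,3,.5)),('yel',(.437,-.371,.13),np.arange(-3,3,.5))]:
    for y in yaws:
        j=arm.ik(p,q_down(y)); print(nm,y,None if j is None else np.round(j,2))
E
```

```text
1 0.16 [0.507 0.171 0.265] [ 0.45  0.6  -0.94  1.99  0.15  0.43  2.37]
1 0.12 [0.513 0.19  0.231] [ 0.41  0.7  -0.98  2.    0.45  0.38  2.08]
1 0.08 [0.52  0.209 0.196] [ 0.36  0.78 -0.97  2.01  0.69  0.34  1.85]
1 0.044 [0.525 0.226 0.165] [ 0.3   0.83 -0.94  2.    0.88  0.3   1.68]
box 1 [ 0.1   0.73 -0.07  1.94  0.1   0.47  1.34]
box -1 [-0.31  0.81  0.59  1.96 -0.78  0.61 -0.96]
-1 0.16 [0.507 0.171 0.265] [-0.15  0.44 -0.03  2.01 -0.85  0.6   0.19]
-1 0.12 [0.513 0.19  0.231] [-0.13  0.51 -0.12  2.02 -0.89  0.5   0.22]
-1 0.08 [0.52  0.209 0.196] [-0.08  0.59 -0.24  2.02 -0.89  0.38  0.22]
-1 0.044 [0.525 0.226 0.165] [-0.05  0.66 -0.35  2.01 -0.86  0.28  0.2 ]
box 1 [ 0.1   0.73 -0.07  1.94  0.1   0.47  1.34]
box -1 [-0.31  0.81  0.59  1.96 -0.78  0.61 -0.96]
case -1.1 [ 0.36  0.71  0.13  2.04 -0.22  0.41 -0.44]
case 2.04 [ 0.6   0.71 -0.24  2.03  0.37  0.44  2.12]
red -3.0 [-0.26  1.07  1.13  1.72 -1.08  1.12 -1.77]
red -2.5 [-0.26  1.07  1.13  1.72 -1.08  1.12 -1.27]
red -2.0 [-0.19  0.97  0.94  1.71 -0.94  0.97 -0.88]
red -1.5 [ 0.02  0.82  0.51  1.71 -0.54  0.76 -0.71]
red 
[... 343 characters left out ...]
 0.16  0.69  2.17]
red 2.5 [ 0.48  0.78 -0.29  1.69  0.31  0.71  2.54]
yel -3.0 [ 0.07  1.03  1.13  1.84 -1.1   1.06 -1.34]
yel -2.5 [ 0.07  1.03  1.13  1.84 -1.1   1.06 -0.84]
yel -2.0 [ 0.07  1.03  1.13  1.84 -1.1   1.06 -0.34]
yel -1.5 [ 0.23  0.84  0.74  1.84 -0.79  0.79 -0.11]
yel -1.0 [ 0.25  0.83  0.71  1.83 -0.76  0.77  0.37]
yel -0.5 [ 0.26  0.83  0.69  1.83 -0.75  0.76  0.86]
yel 0.0 [ 0.26  0.82  0.67  1.83 -0.73  0.75  1.34]
yel 0.5 [ 0.32  0.79  0.58  1.83 -0.64  0.71  1.76]
yel 1.0 [ 0.52  0.73  0.23  1.83 -0.26  0.62  1.91]
yel 1.5 [ 0.64  0.72  0.04  1.82 -0.05  0.6   2.21]
yel 2.0 [ 0.72  0.72 -0.09  1.82  0.11  0.61  2.57]
yel 2.5 [ 0.93  0.75 -0.42  1.81  0.47  0.68  2.74]
```

```bash
python3 - <<'E'
from h import *
P,q=van_pose(.14,-1)
arm.movep([.42,.12,.36],q_down(-.33)); arm.movep(P,q)
im,tp=wshot('w1'); print(arm.read_time(),tp)
M=Rz(MO[2])
C=np.array([[sx*.075,sy*.027,z] for z in (.02,.054) for sx,sy in ((1,1),(1,-1),(-1,-1),(-1,1))])
V=Ro.from_euler('y',-30,degrees=True).as_matrix()
W=(C@V.T+[0,0,.08])@M.T+[MO[0],MO[1],0]
uv=proj('wrist',W,tp); im=cv2.resize(im,None,fx=1.5,fy=1.5)
for k in (0,4): cv2.polylines(im,[(uv[k:k+4]*1.5).astype(int).reshape(-1,1,2)],True,(0,0,255) if k else (0,255,255),1)
cv2.imwrite('pics/w1o.png',im)
E
```

```text
2.9833 (array([0.50990599, 0.18163124, 0.24819686]), array([ 0.70349729,  0.5051312 , -0.40625364,  0.29136233]))
```

View pics/w1o.png

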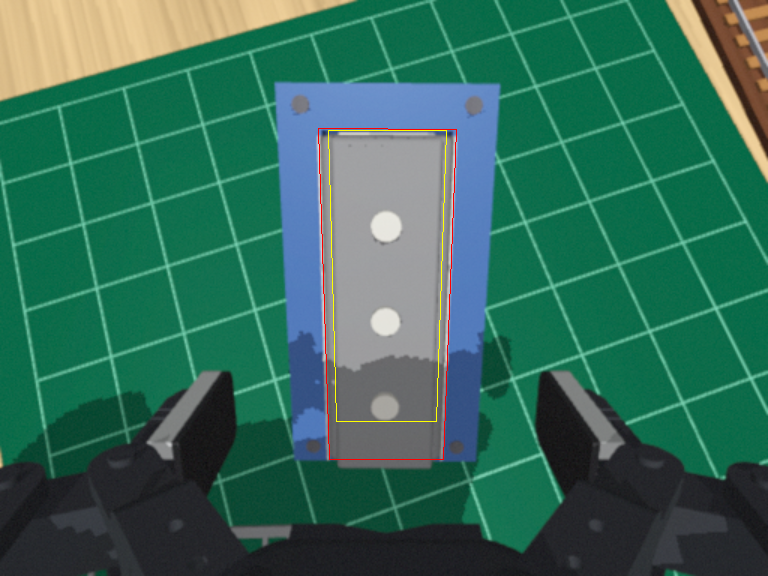

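```bash
python3 - <<'E'
from h import *
arm.movep([.46,-.03,.33],q_down(1.38)); im1,tp1=wshot('w2')
arm.movep([.45,-.27,.35],q_down(1.38)); im2,tp2=wshot('w3')
print(arm.read_time())
for i,(im,tp) in enumerate([(im1,tp1),(im2,tp2)]):
    im=cv2.resize(im,None,fx=1.5,fy=1.5)
    def dr(W,c): cv2.polylines(im,[((proj('wrist',W,tp)+.5)*1.5-.5).astype(int).reshape(-1,1,2)],True,c,1)
    for a,b in ((.087,.06),(.082,.055)):
        dr(np.array([box_pt(sx*a,sy*b,.03) for sx,sy in ((1,1),(1,-1),(-1,-1),(-1,1))]),(0,0,255))
    th=np.linspace(0,6.28,40)
    for x,y in ((.578,-.2105),(.435,-.372)):
        for z in (.09,): dr(np.c_[x+.022*np.cos(th),y+.022*np.sin(th),z+0*th],(255,0,255))
    dr(np.array([(Rz(-1.1)@[sx*.03,sy*.02,.06])+[.442,-.235,0] for sx,sy in ((1,1),(1,-1),(-1,-1),(-1,1))]),(0,255,255))
    cv2.imwrite(f'pics/w{i+2}o.png',im)
E
```

```text
5.075
```

View pics/w2o.png

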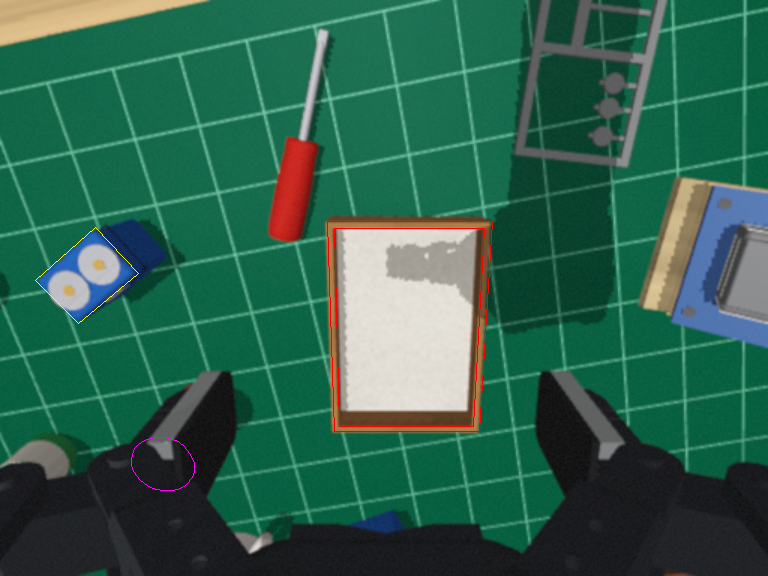

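View pics/w3o.png

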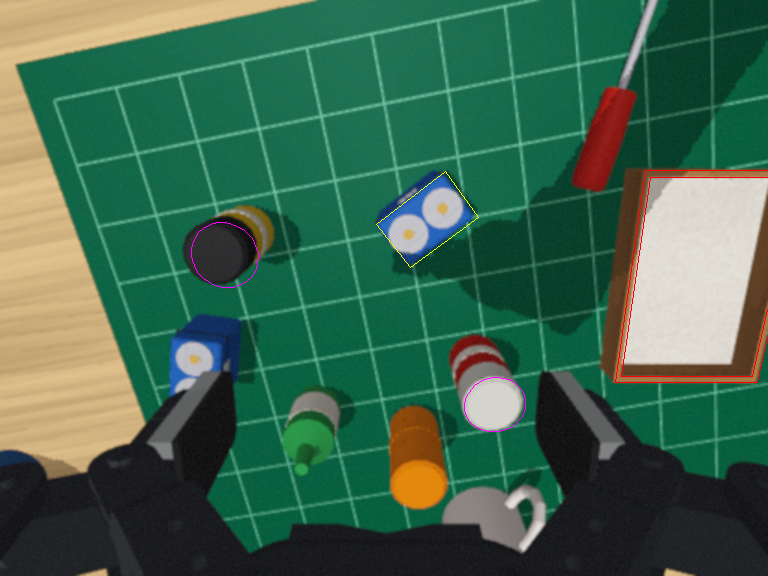

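```bash
cat >> h.py <<'E'
def F(): return np.array(arm.read_ft_force())
def settle(x,y,ztop,zmin,q_force=4.0,step=.001):
    "step down from ztop until the floor pushes up"
    arm.pause(.2); f0=F(); z=ztop
    while z>zmin:
        z-=step; arm.line_to([x,y,z],velocity=.03); f=F()-f0
        if f[2]>q_force or np.linalg.norm(f)>15: break
    print('settled z',round(z,4),'dF',f.round(1)); return z
E
python3 - <<'E'
from h import *
print('yel',ray('wrist',np.array([219,250])/1.5,.09,ldtp('w3')).round(4),'red',ray('wrist',np.array([493,404])/1.5,.09,ldtp('w3')).round(4))
off=-.002*np.array([.866,0,.5])
P,q=van_pose(.14,-1,off); arm.movep([.47,.08,.33],q_down(-.33)); arm.movep(P,q)
P,q=van_pose(.048,-1,off); arm.line_to(P,velocity=.1); print(F().round(1))
arm.move_gripper(0.0,effort=50); print('open',arm.read_opening(),F().round(1))
im,tp=wshot('w4')
P,q=van_pose(.06,-1,off); arm.line_to(P,velocity=.05); print(F().round(1))
P,q=van_pose(.11,-1,off); arm.line_to(P,velocity=.1); print(F().round(1),arm.read_opening(),arm.read_time())
wshot('w5'); cv2.imwrite('pics/s5.png',snapshot('scene')[100:330,180:512])
a=cv2.imread('pics/w4.png');b=cv2.imread('pics/w5.png'); cv2.imwrite('pics/w45.png',cv2.resize(np.hstack([a,b]),(800,300)))
E
```

```text
yel [ 0.4301 -0.375   0.09  ] red [ 0.5763 -0.2122  0.09  ]
[-0.2  0.3 -0.2]
open 0.6247228998379254 [-2.1 -1.5  5.9]
[-0.7  0.2 -1.6]
[-0.8  0.3 -1.8] 0.6238656102257009 10.375
```

View pics/w45.png

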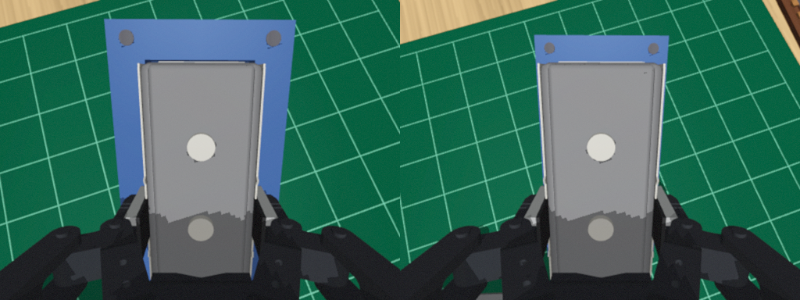

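View pics/s5.png

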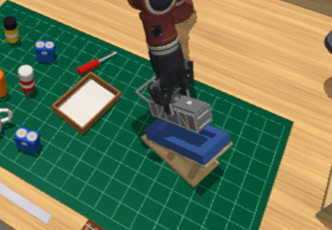

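```bash
python3 - <<'E'
from h import *
q=q_down(BX[2]+np.pi/2); P=box_pt(0,.0245,.24)
p=np.array(arm.read_tool_pos()); arm.line_to([p[0],p[1],p[2]+.05],velocity=.2)
arm.movep(P,q); print(np.round(arm.read_joint_positions(),2))
arm.line_to([P[0],P[1],.15],velocity=.15)
wshot('w6'); cv2.imwrite('pics/t6.png',cv2.resize(snapshot('top')[120:280,150:330],None,fx=3,fy=3)); print(arm.read_time(),arm.read_tool_pos())
s=snapshot('scene'); cv2.imwrite('pics/s6.png',cv2.resize(s[130:260,200:360],None,fx=4,fy=4))
E
```

```text
[ 0.02  0.52 -0.09  1.82  0.06  0.8   1.28]
12.7833 [ 0.54245056 -0.00072735  0.15120531]
```

View pics/w6.png

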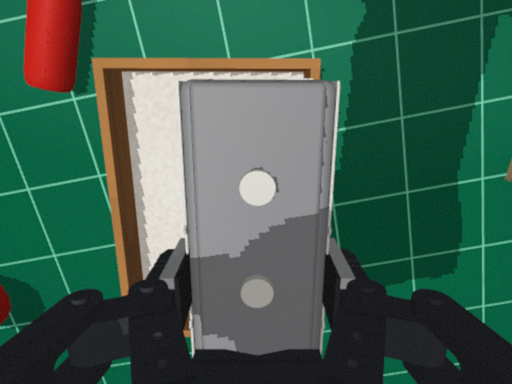

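View pics/s6.png

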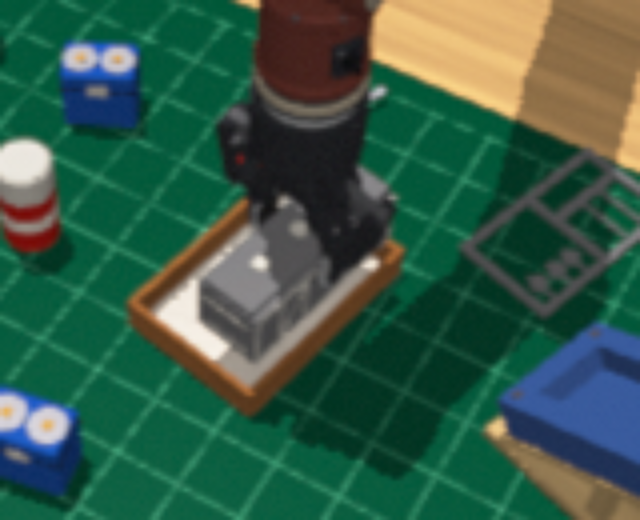

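```bash
python3 - <<'E'
from h import *
P=box_pt(0,.0245,.24); print(P)
arm.line_to([P[0],P[1],.115],velocity=.08); print(F().round(1),arm.read_tool_pos())
settle(P[0],P[1],.113,.099); print(arm.read_tool_pos())
arm.pause(.2); print(F().round(1))
wshot('w7')
arm.move_gripper(0.85); arm.pause(.2); print(F().round(1))
arm.line_to([P[0],P[1],.25],velocity=.2)
p=P-Rz(BX[2])@[.07,0,0]
arm.movep([p[0],p[1],.30],q_down(BX[2]+np.pi/2))
im,tp=wshot('w8'); im=cv2.resize(im,None,fx=1.5,fy=1.5)
def dr(W,c): cv2.polylines(im,[((proj('wrist',W,tp)+.5)*1.5-.5).astype(int).reshape(-1,1,2)],True,c,1)
for a,b in ((.087,.06),(.082,.055)):
    dr(np.array([box_pt(sx*a,sy*b,.03) for sx,sy in ((1,1),(1,-1),(-1,-1),(-1,1))]),(0,0,255))
dr(np.array([box_pt(sx*.075,.0245+sy*.027,.058) for sx,sy in ((1,1),(1,-1),(-1,-1),(-1,1))]),(0,255,255))
cv2.imwrite('pics/w8o.png',im); print(arm.read_time())
E
```

```text
[ 0.54162945 -0.00094136  0.24      ]
[-0.7  1.2 -1.7] [ 0.54174318 -0.00093158  0.11490837]
settled z 0.105 dF [-1.8  0.2  6.2]
[ 0.54162189 -0.00089805  0.10589824]
[-1.6 -0.   5.1]
[ 0.5 -0.6  0.5]
17.7583
```

View pics/w8o.png

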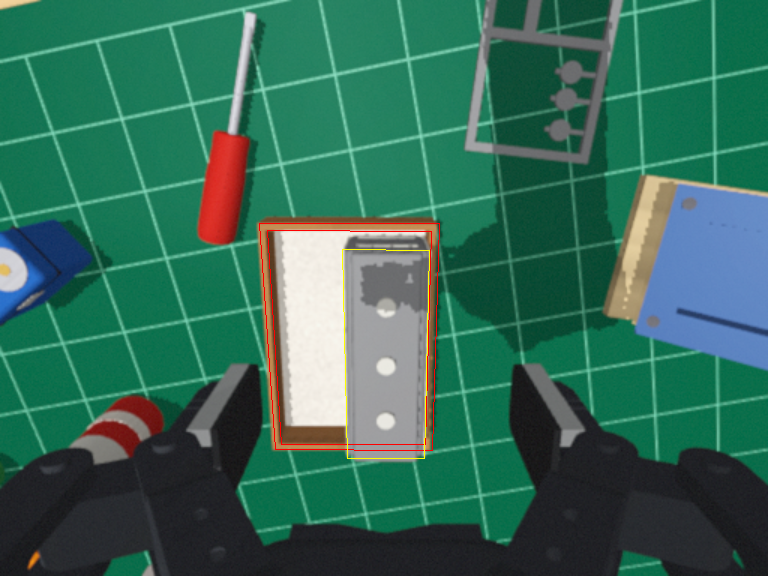

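```bash
python3 - <<'E'
from h import *
q=q_down(-1.1); x,y=.4418,-.235
arm.move_gripper(1.0)
arm.movep([x,y,.22],q); arm.line_to([x,y,.102],velocity=.15); print(F().round(1))
arm.move_gripper(0.0,effort=50); print('open',arm.read_opening(),F().round(1),arm.read_tool_pos())
arm.line_to([x,y,.24],velocity=.2); print(F().round(1))
P=box_pt(-.048,-.029,.2); arm.movep([P[0],P[1],.2],q_down(BX[2])); arm.line_to([P[0],P[1],.135],velocity=.15)
wshot('w9'); cv2.imwrite('pics/s9.png',cv2.resize(snapshot('scene')[130:260,200:360],None,fx=4,fy=4)); print(arm.read_time(),arm.read_opening())
E
```

```text
[ 0.8 -0.   0.5]
open 0.6934783385829946 [-0.4  0.6  6. ] [ 0.4424283  -0.23542617  0.10312999]
[ 0.7  0.5 -3.3]
23.0417 0.6901911409749226
```

View pics/w9.png

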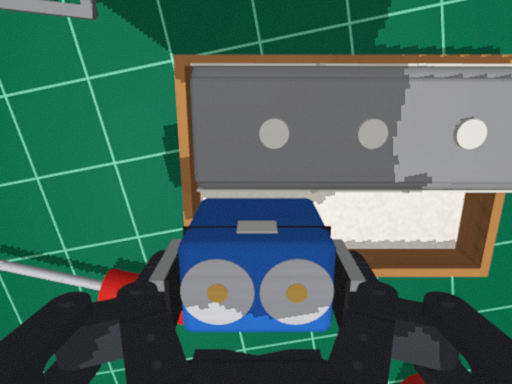

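View pics/s9.png

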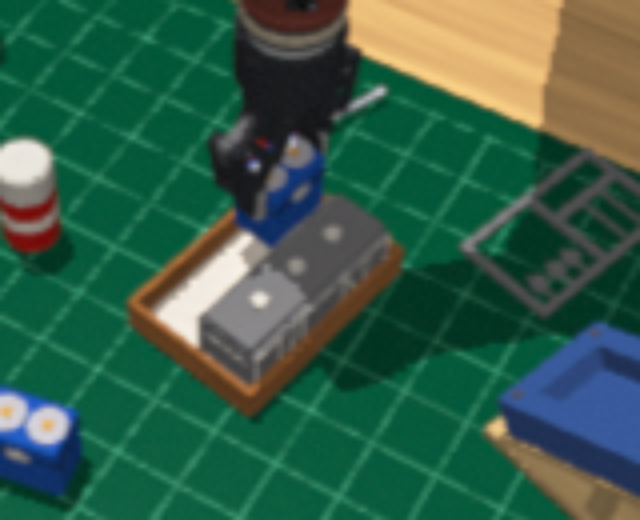

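```bash
python3 - <<'E'
from h import *
P=box_pt(-.048,-.029,.2)
arm.line_to([P[0],P[1],.115],velocity=.08); print(F().round(1))
settle(P[0],P[1],.112,.098); print(arm.read_tool_pos())
arm.move_gripper(0.85); arm.pause(.1)
arm.line_to([P[0],P[1],.25],velocity=.2)
arm.movep([P[0],P[1]-.1,.33],q_down(BX[2]+np.pi/2)) 
im,tp=wshot('w10'); im=cv2.resize(im,None,fx=1.5,fy=1.5)
def dr(W,c): cv2.polylines(im,[((proj('wrist',W,tp)+.5)*1.5-.5).astype(int).reshape(-1,1,2)],True,c,1)
dr(np.array([box_pt(sx*.082,sy*.055,.03) for sx,sy in ((1,1),(1,-1),(-1,-1),(-1,1))]),(0,0,255))
dr(np.array([box_pt(-.048+sx*.03,-.029+sy*.02,.064) for sx,sy in ((1,1),(1,-1),(-1,-1),(-1,1))]),(0,255,255))
th=np.linspace(0,6.28,40)
for x,y in ((.5775,-.2115),(.4301,-.375)): dr(np.c_[x+.022*np.cos(th),y+.022*np.sin(th),.09+0*th],(255,0,255))
cv2.imwrite('pics/w10o.png',im); print(arm.read_time())
E
```

```text
[ 0.1  1.3 -2.9]
settled z 0.106 dF [-1.7 -0.6 11. ]
[ 0.48444608 -0.04447331  0.10714125]
27.8417
```

View pics/w10o.png

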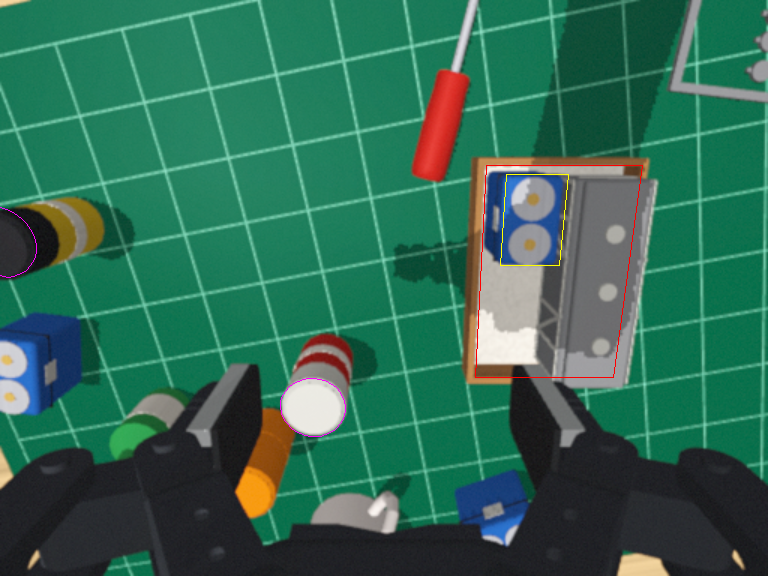

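```bash
python3 - <<'E'
from h import *
q=q_down(.75); x,y=.577,-.2115
arm.movep([x,y,.25],q); arm.line_to([x,y,.130],velocity=.15); print(F().round(1))
arm.move_gripper(0.0,effort=50); print('open',arm.read_opening(),F().round(1),arm.read_tool_pos())
arm.line_to([x,y,.26],velocity=.2); print(F().round(1))
P=box_pt(.056,-.029,.2); arm.movep([P[0],P[1],.26],q_down(BX[2])); arm.line_to([P[0],P[1],.17],velocity=.15)
wshot('w11'); cv2.imwrite('pics/s11.png',cv2.resize(snapshot('scene')[130:260,200:360],None,fx=4,fy=4)); print(arm.read_time(),arm.read_opening())
E
```

```text
[0.2 0.1 0.3]
open 0.5019069154506698 [-1.  -0.2  5.9] [ 0.57767893 -0.2119374   0.13133093]
[-0.7 -0.1 -2.7]
32.3917 0.49978171774200236
```

View pics/w11.png

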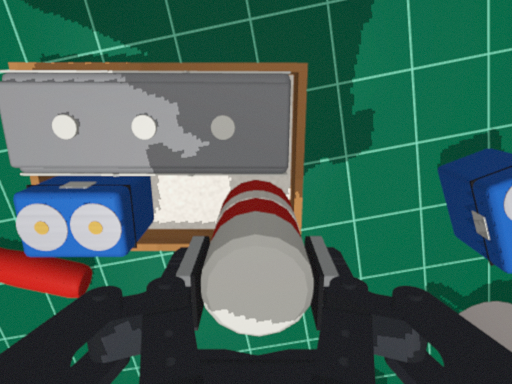

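View pics/s11.png

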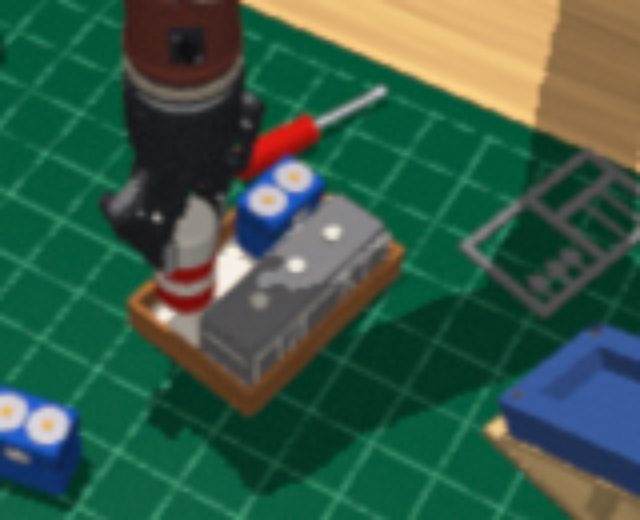

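```bash
python3 - <<'E'
from h import *
P=box_pt(.056,-.029,.2)
arm.line_to([P[0],P[1],.143],velocity=.08); print(F().round(1))
settle(P[0],P[1],.141,.128); print(arm.read_tool_pos())
arm.move_gripper(0.72); arm.pause(.1)
arm.line_to([P[0],P[1],.26],velocity=.2)
arm.movep([.44,-.30,.33],q_down(1.0)); 
im,tp=wshot('w12'); im=cv2.resize(im,None,fx=1.5,fy=1.5)
def dr(W,c): cv2.polylines(im,[((proj('wrist',W,tp)+.5)*1.5-.5).astype(int).reshape(-1,1,2)],True,c,1)
dr(np.array([box_pt(sx*.082,sy*.055,.03) for sx,sy in ((1,1),(1,-1),(-1,-1),(-1,1))]),(0,0,255))
th=np.linspace(0,6.28,40)
for X in ((.4301,-.375,.09),box_pt(.056,-.029,.094)): dr(np.c_[X[0]+.022*np.cos(th),X[1]+.022*np.sin(th),X[2]+0*th],(255,0,255))
cv2.imwrite('pics/w12o.png',im); print(arm.read_time())
s=snapshot('scene'); cv2.imwrite('pics/s12.png',cv2.resize(s[130:260,200:360],None,fx=4,fy=4))
E
```

```text
[ 0.2  0.2 -1.4]
settled z 0.135 dF [-1.1 -1.4  4.1]
[ 0.58666402 -0.06409544  0.13538847]
37.1583
```

View pics/w12o.png

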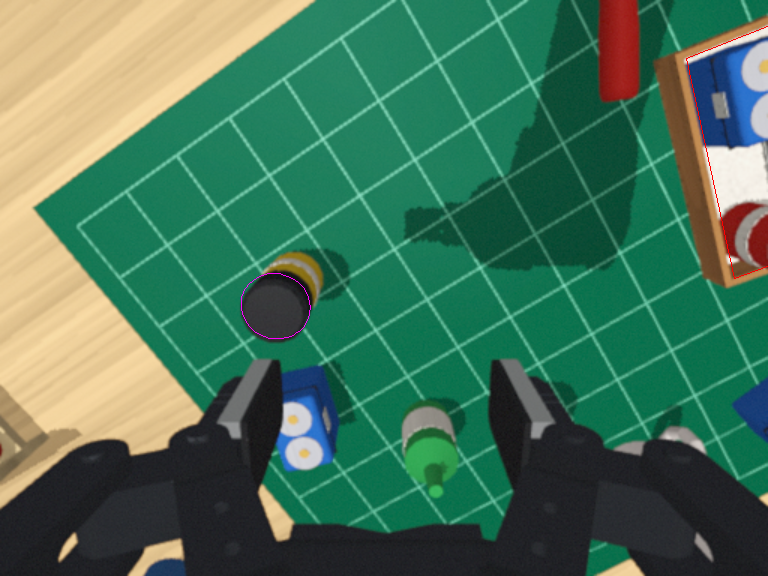

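View pics/s12.png

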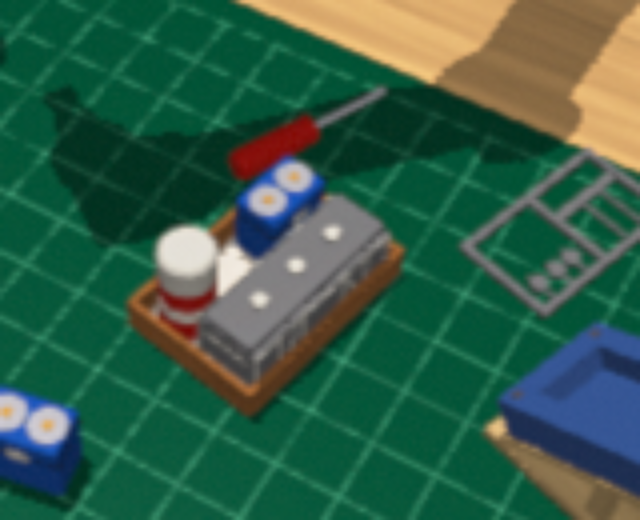

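```bash
python3 - <<'E'
from h import *
q=q_down(1.0); x,y=.4301,-.375
arm.move_gripper(.9); arm.movep([x,y,.25],q); arm.line_to([x,y,.134],velocity=.15); print(F().round(1))
arm.move_gripper(0.0,effort=50); print('open',arm.read_opening(),F().round(1),arm.read_tool_pos())
arm.line_to([x,y,.29],velocity=.2); print(F().round(1))
P=box_pt(.008,-.029,.2); arm.movep([P[0],P[1],.29],q_down(BX[2]+np.pi/2)); 
im,tp=wshot('w13'); print(arm.read_time(),arm.read_opening())
im=cv2.resize(im,None,fx=1.5,fy=1.5)
def dr(W,c): cv2.polylines(im,[((proj('wrist',W,tp)+.5)*1.5-.5).astype(int).reshape(-1,1,2)],True,c,1)
dr(np.array([box_pt(sx*.082,sy*.055,.03) for sx,sy in ((1,1),(1,-1),(-1,-1),(-1,1))]),(0,0,255))
dr(np.array([box_pt(-.048+sx*.03,-.029+sy*.02,.064) for sx,sy in ((1,1),(1,-1),(-1,-1),(-1,1))]),(0,255,255))
dr(np.array([box_pt(sx*.075,.0245+sy*.027,.058) for sx,sy in ((1,1),(1,-1),(-1,-1),(-1,1))]),(255,255,0))
th=np.linspace(0,6.28,40)
for X in (box_pt(.056,-.029,.094),): dr(np.c_[X[0]+.022*np.cos(th),X[1]+.022*np.sin(th),X[2]+0*th],(255,0,255))
cv2.imwrite('pics/w13o.png',im)
t=cv2.resize(snapshot('top')[140:260,190:290],None,fx=5,fy=5); cv2.imwrite('pics/t13.png',t)
E
```

```text
[ 0.  -0.7  0.1]
open 0.4992698806690482 [-1.6  0.6  5.8] [ 0.43048739 -0.37558581  0.13514854]
[ 0.1  0.6 -1.8]
41.6167 0.493340616094543
```

View pics/w13o.png

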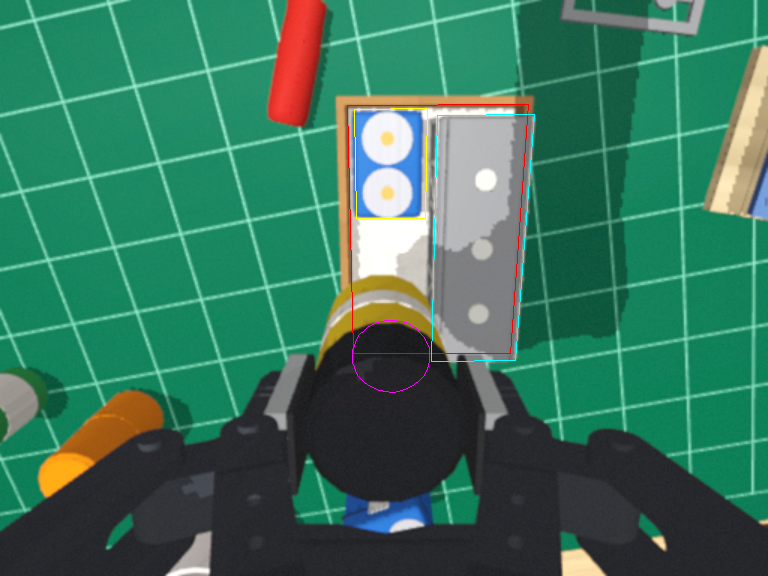

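```bash
python3 - <<'E'
from h import *
print((ray('scene',(np.array([187,251])+.5)/4-.5+[200,130],.094)-box_pt(0,0,.094))@Rz(BX[2]))
print((proj('scene',box_pt(.056,-.029,.094))-[200,130])*4)
print((proj('scene',box_pt(-.048,-.029,.064))-[200,130])*4)
E
```

```text
[ 5.76720155e-02 -2.77439351e-02 -2.77555756e-17]
[[185.79547633 247.0993393 ]]
[[281.00322904 187.64421634]]
```

View pics/t13.png

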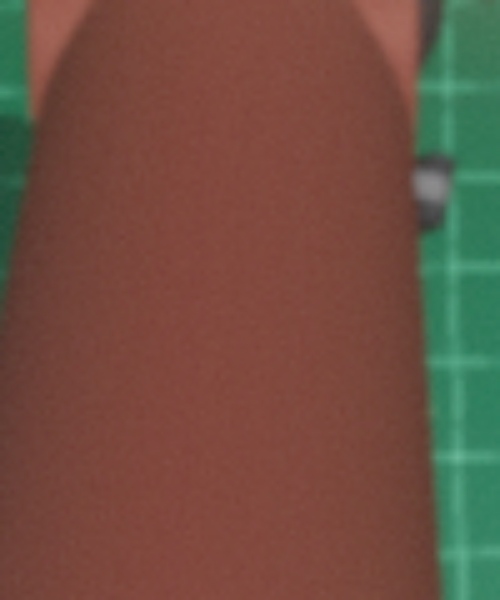

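```bash
python3 - <<'E'
from h import *
P=box_pt(.008,-.029,.2)
arm.line_to([P[0],P[1],.19],velocity=.15); wshot('w14'); arm.pause(.1); f0=F()
for z in (.175,.165,.158,.152,.148,.145):
    arm.line_to([P[0],P[1],z],velocity=.08); f=F()-f0; print(z,f.round(1))
    if np.linalg.norm(f)>8: print('contact');break
else:
    settle(P[0],P[1],.145,.132); print(arm.read_tool_pos())
cv2.imwrite('pics/s14.png',cv2.resize(snapshot('scene')[130:260,200:360],None,fx=4,fy=4)); wshot('w15'); print(arm.read_time())
E
```

```text
0.175 [ 1.4 -0.2  1.2]
0.165 [1.3 0.1 1.3]
0.158 [-0.5  0.2  1.7]
0.152 [1.2 0.3 1.3]
0.148 [ 0.2 -0.2  2.4]
0.145 [ 0.9 -0.5  1.8]
settled z 0.138 dF [-1.5 -0.5  8. ]
[ 0.53979031 -0.05512622  0.13912233]
46.2917
```

View pics/s14.png

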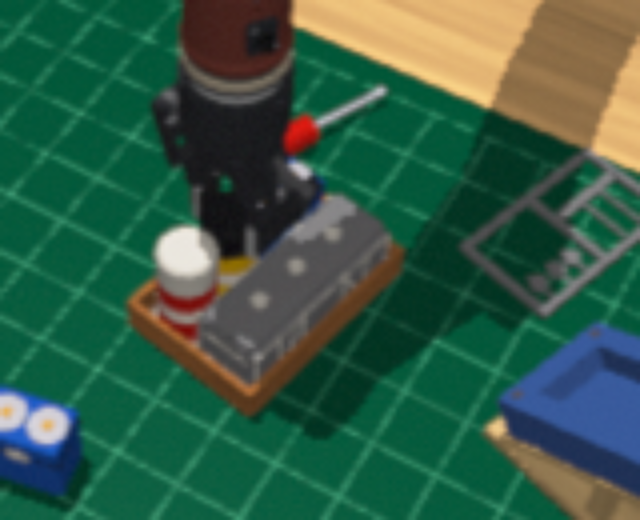

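View pics/w15.png

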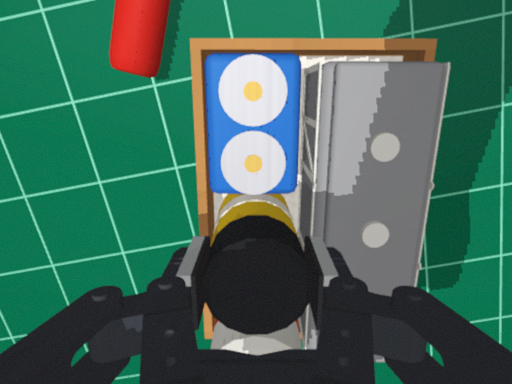

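```bash
python3 - <<'E'
from h import *
P=box_pt(.008,-.029,.2)
arm.move_gripper(0.65); arm.pause(.1); print(F().round(1))
arm.line_to([P[0],P[1],.30],velocity=.15)
arm.movep([.45,-.03,.36],q_down(BX[2]+np.pi/2)); im,tp=wshot('w16')
im=cv2.resize(im,None,fx=1.5,fy=1.5)
def dr(W,c): cv2.polylines(im,[((proj('wrist',W,tp)+.5)*1.5-.5).astype(int).reshape(-1,1,2)],True,c,1)
dr(np.array([box_pt(-.048+sx*.03,-.029+sy*.02,.064) for sx,sy in ((1,1),(1,-1),(-1,-1),(-1,1))]),(0,255,255))
dr(np.array([box_pt(sx*.075,.0245+sy*.027,.058) for sx,sy in ((1,1),(1,-1),(-1,-1),(-1,1))]),(255,255,0))
th=np.linspace(0,6.28,40)
for a in (.056,.008):
    X=box_pt(a,-.029,.094); dr(np.c_[X[0]+.022*np.cos(th),X[1]+.022*np.sin(th),X[2]+0*th],(255,0,255))
cv2.imwrite('pics/w16o.png',im)
arm.movep([.40,.35,.36],q_down(BX[2]+np.pi/2))
s=snapshot('scene'); cv2.imwrite('pics/s16.png',cv2.resize(s[100:280,130:400],None,fx=2.9,fy=2.9)); t=snapshot('top');cv2.imwrite('pics/t16.png',cv2.resize(t[80:310,180:430],None,fx=2.6,fy=2.6))
print(arm.read_time())
E
```

```text
[ 0.   0.5 -0.4]
50.0
```

View pics/w16o.png

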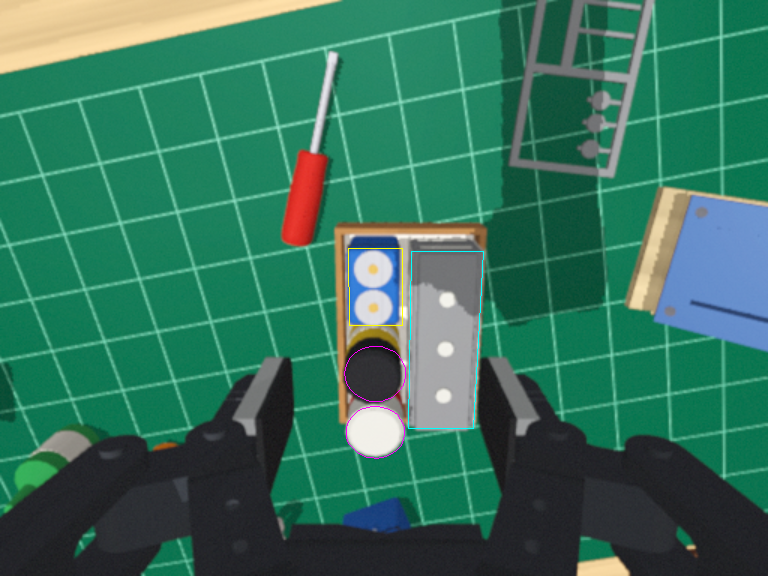

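View pics/s16.png

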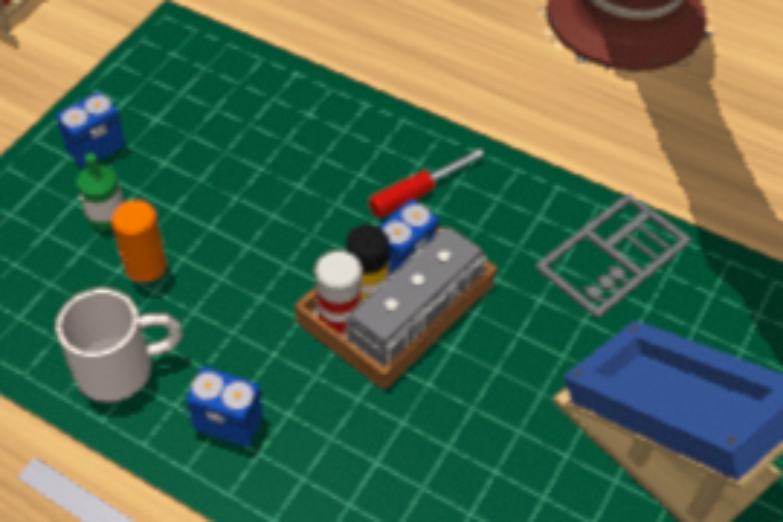

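View pics/t16.png

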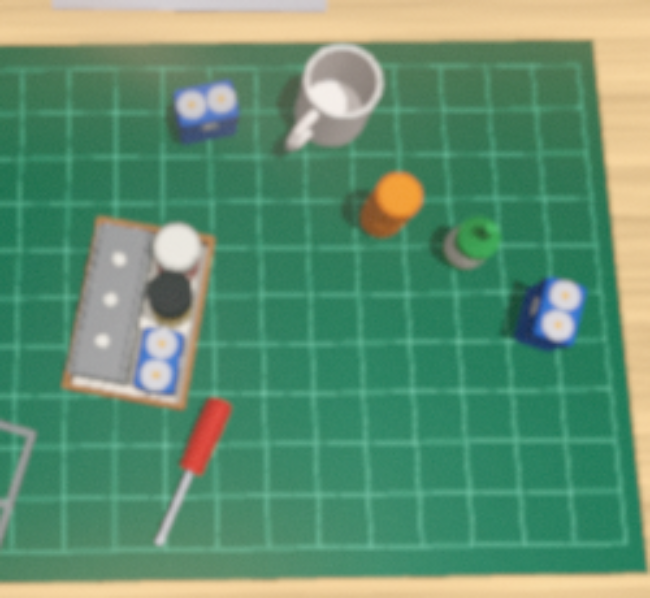

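All four overlays match the planned poses to within about 1 px (van outline x 408–484, y 250–428; jar caps at (375,374) and (375,432); case at (375,287) in the wrist view). The bystanders are unmoved, and the robot is clear of everything.

```bash
python3 -c "
from station import ticket
ticket.finish_job()"
```

```text
the job is handed in; nothing more can be done
```

I packed all four items into the kit box and handed the job in at about 50 s of the 72 s allowed.

**What I did:**
- **Van:** I lifted it out along the mould's slope, levelled it and set it down against the box's +y side.
- **Wheel case:** there were three candidates, at top-view pixels (318,236), (393,201) and (259,122). I took the first, which is nearest the robot, and set it at the near end of the other row.
- **Jars:** the red one went to the far end and the yellow one into the middle slot. I left the orange look-alike alone.

**Last checks:**
- **Contact:** each item was lowered in 1 mm steps until the floor pushed back. The van, case and yellow jar stopped within about 0.5 mm of the calculated floor height. The red jar read level at contact too, using its pick-up height as the reference.
- **Position:** the final wrist picture showed all four within about 1 px of the planned poses and upright.
- **Bystanders:** the glue bottle, mug, plastic frame and screwdriver looked unmoved in the camera views. I judged this by eye and did not measure it.

**Disagreements:** my first rough pixel picks differed by about 13 mm between the scene and top cameras. Re-picking brought that to within about 2–5 mm for everything except the yellow jar, which still differed by about 13 mm. The wrist camera settled its position, agreeing with the top view. No check failed, and the hand-in gave no verdict.

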